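# Pull up and drive the captive screw of the loaded board nest

### The arm

A 6-joint arm with a two-finger parallel gripper is mounted at the origin on the work surface. World frame = base frame: x ahead of the robot, y to its left, z up, the work surface at z = 0. Lengths are in m, angles in rad, forces in N, time in s.
With the tool pointing down it reaches from about 0.325 to 0.9 m from the base axis. Payload 6.1 kg.
Tool frame: the origin (TCP) lies at the very end of the fingers, on their centre line; the grasp point (between the pads) lies 19 mm behind it; z points along the fingers, y is the line along which they close (so a half turn about z gives the same grasp; the last joint's range is limited). The gripper opens to 85 mm and grips with 20 to 120 N. Pads are 22 mm wide; open, the fingers measure 114 mm over their backs; the gripper's body (76 mm by 85 mm) begins 54 mm behind the grasp point. The pads swing forward as they close: fully open they stand 13 mm farther back than shut.
Start: joints at [-1.47, 0.22, 1.526, -0, 1.395, -0.126], TCP at [0.141, -0.609, 0.231] pointing down, gripper open.
Joint ranges: [-2.98, 2.98], [-0.91, 2.08], [0.09, 2.57], [-1.24, 4.39], [0.2, 2.65], [-2.68, 2.68]. Speed limits (rad/s): [2.57, 2.57, 3.01, 3.14, 3.14, 3.14].

### API

Orientations are given as a rotation vector (axis times angle).
In Python, from station import arm gives the robot as it stands. The module is installed in compiled form; this text tells all that it offers.
- The arm moves only by the tool move_arm, never from a script. Its argument "commands" is a list of rows, each an object with "jaw": the finger opening in m, from 0 to 0.0854; "slide": the shift along the world's x, y, z in m, a list of three; "dr": the turn, a rotation vector about the world's x, y, z in rad, a list of three. A call has 1 to 12 rows; each row shifts and turns the commanded pose from where the row before left it; what a row does not reach is not made up. A row lasts 1/12 s, in which the tool goes at most 41.7 mm and 7.16 degrees, less where a joint would pass 70% of its speed; a pose out of reach is approached as far as the arm can. A call is refused whole if a number of a shift passes 0.0417 or a number of a turn 0.125, either way. A call with a gripper value outside its range is refused whole. The fingers move at their own pace and stop on an object; "grip_force" is the grip in N (left out, the last holds). Time passes only in rows, so rows that do not move let the fingers close. It gives the time, the measured TCP pose, the force, the opening and the grip force at its end, in the units of the state.
- arm.get_state(): the state, without advancing time (a new reading comes with each control period).
- arm.grab_frame(name): name is "side" or "top"; returns a dict with "pixels" (400x640x3 uint8, red, green, blue), "fovy" (degrees; the focal length in pixels is half the picture's height over the tangent of half this angle, whatever the lens; pixels are square), "cx", "cy" (the principal point, pixels), "dist_coeffs" ([k1, k2, p1, p2, k3] as OpenCV has them; the pictures are not rectified), "rvec" (rotation vector, rad) and "tvec" (3), from world to camera coordinates, as OpenCV has them. Camera axes: x right, y down, z forward; pixel columns grow to the right and rows downward; lengths in m; the calibration is good to about 2 mm. A picture is of the moment at which its call begins. There is no depth.
- arm.close_job(): hands the job in; it is judged then, once.
The state is a dict: "time": time; "joint_pos": joint angles; "joint_velocities": joint speeds; "joint_efforts": joint torques, N m; "position": TCP position; "ee_rot": TCP orientation; "contact_force": force on the tool from outside, world axes, zero at the start; "torque": the same for the moment, N m; "grip_width": opening from 0.0 (shut) to 1.0 (fully open); "finger_force": force on a finger pad.
Only numpy, scipy, OpenCV 4.12 (cv2) and the standard library are available. Lean on these libraries where they do the work, as an engineer would, in place of code of your own. Each camera call takes 0.05 s, during which the arm holds its last target. There are 200 camera calls.

### The job

On the bench are two board nests, each with an orange spring-loaded captive wing screw. On the nest that holds a green circuit board, pull the screw straight up against its spring until it clears its notch, turn it clockwise (seen from above) to its stop, about 80 degrees, and let go, so that it stays up on its thread. Leave the screw of the empty nest down.

Things in the scene. Friction and masses are not known exactly. Their poses are not given: they have to be found in the camera images.
- loaded_grip (a point): Grip point of the screw to drive, on its vertical axis: 8 mm below the flat top of the orange wing head, 91 mm above the table when down. Moves and turns with the head: a bar 46 mm long (x), 14 mm thick (y, grip across it), from 8 mm above to 24 mm below this point; a 28 mm skirt lies beneath. Its bolted-down nest has a green board up to 148 mm out along x, nothing but the head over 61 mm high.
- loaded_lift (a joint): How far that screw is pulled up (m): 0 down, 0.020 top stop. The spring pulls it down with 4 N at 0, 8.5 N at the top. Below 0.010 its pin sits in the notch of the steel collar and it cannot turn; from 0.012 up it turns. Let go unturned it springs back down; once turned it rests on the thread, 0.010 to 0.014 up.
- loaded_turn (a joint): Angle of that screw (rad): 0 at the start, grows clockwise seen from above, stop at 1.45. Turns only while pulled up, with under 0.1 N m; the thread rises gently clockwise and friction keeps the screw where it is left.
- empty_grip (a point): The same grip point on the identical orange screw of the other nest, whose black tray is empty (four small brass pins, no board). That screw is to stay down.

How it is judged:
By the outcome, as a careful person would: the job done as asked, in the order asked, and still so for the second after the job is handed in, with the robot touching nothing.
It also fails if it takes over 35 s, if anything falls off the work surface, if the arm or the gripper's body presses on something with over 40 N, if the wrist force passes 120 N, or if a joint passes its speed limit or range.

## Working session

There is one attempt and no reset: what is moved stays moved. The work goes in short steps, Python scripts to look and compute and a tool call to move; the robot and the scene stay as the last step left them, time stands still between calls to the robot, and variables do not carry over. Pictures are saved under pics/ and viewed, at most 10 in all, crops included, and the job is handed in when it is done.

Besides the shell and the picture viewer there is one more tool, called after ">>>" by a JSON object that holds its "api" and its "payload", one argument or row to a line. move_arm: Moves the arm, as the interface text tells. Its arguments: {"type":"object","properties":{"commands":{"type":"array","items":{"type":"object","properties":{"jaw":{"type":"number"},"slide":{"type":"array","items":{"type":"number"}},"dr":{"type":"array","items":{"type":"number"}}}}},"grip_force":{"type":"number"}},"required":["commands"]}

```bash
mkdir -p pics; cat > h.py <<'E'
import numpy as np, cv2, pickle
def K(f):
    fl=200/np.tan(np.radians(f["fovy"])/2)
    return np.array([[fl,0,f["cx"]],[0,fl,f["cy"]],[0,0,1.]])
def ray(f,uv):
    R=cv2.Rodrigues(np.array(f["rvec"],float))[0]; t=np.array(f["tvec"],float).ravel()
    p=cv2.undistortPoints(np.array([[uv]],float),K(f),np.array(f["dist_coeffs"],float)).ravel()
    return -R.T@t, R.T@np.array([p[0],p[1],1])
def atz(f,uv,z):
    c,d=ray(f,uv); return c+d*(z-c[2])/d[2]
def tri(f1,u1,f2,u2):
    c1,d1=ray(f1,u1); c2,d2=ray(f2,u2)
    s=np.linalg.lstsq(np.c_[d1,-d2],c2-c1,rcond=None)[0]
    a,b=c1+s[0]*d1,c2+s[1]*d2
    return (a+b)/2,np.linalg.norm(a-b)
def proj(f,P):
    return cv2.projectPoints(np.array(P,float).reshape(-1,3),np.array(f["rvec"],float),np.array(f["tvec"],float),K(f),np.array(f["dist_coeffs"],float))[0].reshape(-1,2)
E
python3 - <<'E'
from station import arm
import cv2,pickle
F={n:arm.grab_frame(n) for n in("side","top")}
pickle.dump(F,open("F0.pkl","wb"))
for n in F: cv2.imwrite(f"pics/{n}0.png",F[n]["pixels"][:,:,::-1]); print(n,F[n]["fovy"],F[n]["rvec"],F[n]["tvec"],F[n]["dist_coeffs"])
print(arm.get_state())
E
```

```text
side 55.483022051148055 [ 2.31743466 -0.14859683  0.05597285] [-0.52267709  0.14301375  0.68142114] [-0.08269729  0.          0.          0.          0.        ]
top 52.976230730475294 [ 2.20930451 -2.18299216  0.06929225] [-0.00425746  0.53605294  0.89717425] [-0.04913629  0.          0.          0.          0.        ]
{'time': 0.1, 'joint_pos': array([-1.47012958e+00,  2.21152598e-01,  1.52749192e+00,  1.91555632e-05,
        1.39468290e+00, -1.26090658e-01]), 'joint_velocities': array([ 0.00032888, -0.0012899 , -0.00060914,  0.00184233,  0.00058049,
        0.00100459]), 'joint_efforts': array([ 1.51333330e-03, -4.98244572e+01, -3.90546012e+01, -9.80927143e-05,
        5.72557721e-03,  2.23043037e-05]), 'position': array([ 0.14046589, -0.60846177,  0.23030785]), 'ee_rot': array([-3.11969946e+00, -3.55225585e-01, -6.42203280e-05]), 'contact_force': array([-0.54043922, -0.25950099,  0.58703725]), 'torque': array([-0.00748009,  0.0691987 ,  0.03312246]), 'finger_force': 0.0, 'grip_width': 0.9991806600558213}
```

View pics/top0.png

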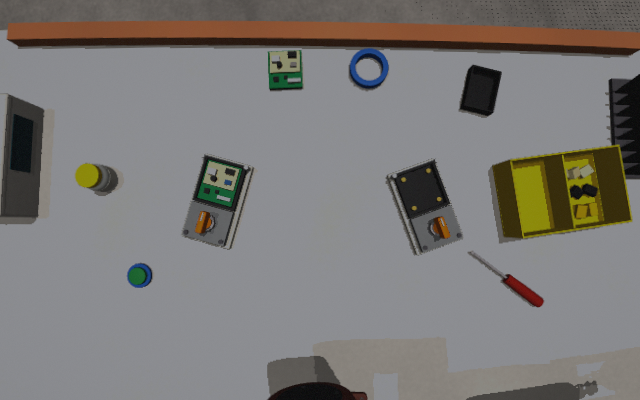

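View pics/side0.png

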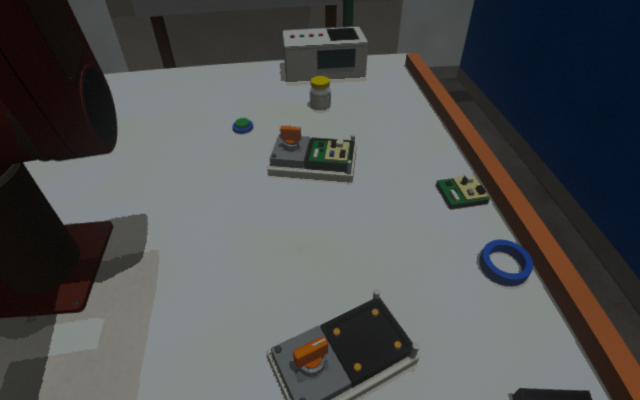

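The top view shows the board nest with its screw at (203,222) and the empty nest with its screw at (441,229). In the side view the loaded screw is at (290,133) and the empty one at (312,350). Next I'll zoom in on the loaded head.

```bash
python3 - <<'E'
import pickle,cv2,numpy as np
from h import *
F=pickle.load(open("F0.pkl","rb"))
a=F["top"]["pixels"][195:251,170:250,::-1]; b=F["side"]["pixels"][110:166,255:335,::-1]
cv2.imwrite("pics/z.png",np.hstack([cv2.resize(i,None,fx=5,fy=5,interpolation=2) for i in(a,b)]))
def mask(n,x0,x1,y0,y1):
    h=cv2.cvtColor(F[n]["pixels"],cv2.COLOR_RGB2HSV); m=((h[...,0]>4)&(h[...,0]<18)&(h[...,1]>170)&(h[...,2]>90)).astype(np.uint8)
    z=np.zeros_like(m); z[y0:y1,x0:x1]=m[y0:y1,x0:x1]; return z
for n,b in(("top",(180,230,205,245)),("side",(275,310,118,150))):
    m=mask(n,*b); ys,xs=np.nonzero(m); print(n,len(xs),xs.mean(),ys.mean(),xs.min(),xs.max(),ys.min(),ys.max(), cv2.minAreaRect(np.c_[xs,ys].astype(np.float32)))
E
```

```text
top 107 202.33644859813083 222.70093457943926 195 210 211 232 ((203.66038513183594, 222.68869018554688), (12.911890983581543, 21.56560516357422), 15.945395469665527)
side 70 288.6857142857143 132.14285714285714 281 299 126 142 ((288.7115478515625, 134.4423065185547), (18.04268455505371, 15.100942611694336), 11.309932708740234)
```

View pics/z.png

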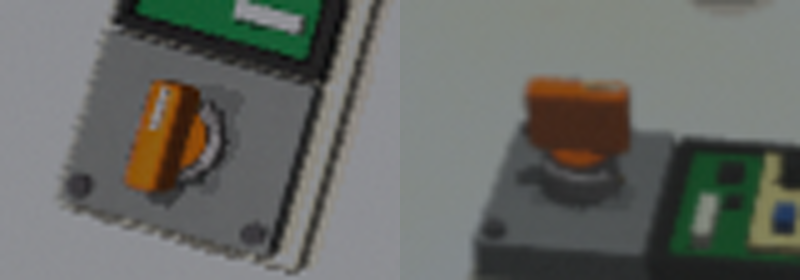

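```bash
cat > fit.py <<'E'
from h import *
from scipy.optimize import minimize
S=6
def masks(F,boxes):
    out={}
    for n,(x0,x1,y0,y1) in boxes.items():
        im=cv2.resize(F[n]["pixels"][y0:y1,x0:x1],None,fx=S,fy=S,interpolation=cv2.INTER_CUBIC)
        h=cv2.cvtColor(im,cv2.COLOR_RGB2HSV)
        out[n]=((h[...,0]<22)&(h[...,1]>120)&(h[...,2]>50)).astype(np.uint8)
        # fill the white mark on the head
        out[n]=cv2.morphologyEx(out[n],cv2.MORPH_CLOSE,np.ones((13,13),np.uint8))
    return out
def render(F,n,box,p):
    x,y,z,a=p; x0,x1,y0,y1=box
    m=np.zeros(((y1-y0)*S,(x1-x0)*S),np.uint8)
    c,s=np.cos(a),np.sin(a)
    B=[[x+c*i*.023-s*j*.007,y+s*i*.023+c*j*.007,z+k] for i in(-1,1) for j in(-1,1) for k in(-.024,.008)]
    t=np.linspace(0,2*np.pi,24)
    C=[[x+.014*np.cos(q),y+.014*np.sin(q),z+k] for q in t for k in(-.024,-.030)]
    for P in(B,C):
        u=((proj(F[n],P)-[x0,y0]+.5)*S-.5)
        cv2.fillConvexPoly(m,cv2.convexHull((u*16).round().astype(np.int32)),1,shift=4)
    return m
def fit(F,boxes,p0):
    M=masks(F,boxes)
    def cost(q):
        p=np.array(p0)+np.array(q)*[.005,.005,.005,.1]
        return sum(1-(M[n]&(r:=render(F,n,boxes[n],p))).sum()/max((M[n]|r).sum(),1) for n in boxes)
    best=min((minimize(cost,q0,method="Nelder-Mead",options=dict(initial_simplex=np.array(q0)+np.r_[np.zeros((1,4)),1.5*np.eye(4)])) for q0 in([0,0,0,0],[1,-1,1,2],[-1,1,-1,-2])),key=lambda r:r.fun)
    p=np.array(p0)+best.x*[.005,.005,.005,.1]
    return p,best.fun,M
E
python3 - <<'E'
from fit import *
F=pickle.load(open("F0.pkl","rb"))
p,e=tri(F["top"],(202,222),F["side"],(290,133)); print(p,e)
p=atz(F["top"],(201,222),.095)
boxes=dict(top=(185,220,203,242),side=(272,310,118,150))
q,c,M=fit(F,boxes,[p[0],p[1],.091,-.25])
print(q,c)
o=[]
for n,b in boxes.items():
    im=cv2.resize(F[n]["pixels"][b[2]:b[3],b[0]:b[1],::-1],None,fx=S,fy=S,interpolation=2)
    for m,col in((M[n],(255,0,0)),(render(F,n,b,q),(0,255,0))):
        cv2.drawContours(im,cv2.findContours(m,0,2)[0],-1,col,1)
    o.append(cv2.resize(im,(380,390)))
cv2.imwrite("pics/fit.png",np.hstack(o))
# nest direction from board: side views
for uv in((203,157),(252,167)): print(atz(F["top"],uv,.05))
for uv in((184,235),(230,247)): print(atz(F["top"],uv,.05))
E
```

```text
[0.48351909 0.25435713 0.08374728] 0.00076771895463114
[ 0.48393627  0.25509666  0.08905661 -0.30098179] 0.3524118940589672
[0.62699178 0.26621322 0.05      ]
[0.60595634 0.15731902 0.05      ]
[0.45498455 0.30306221 0.05      ]
[0.4303647  0.20154735 0.05      ]
```

View pics/fit.png

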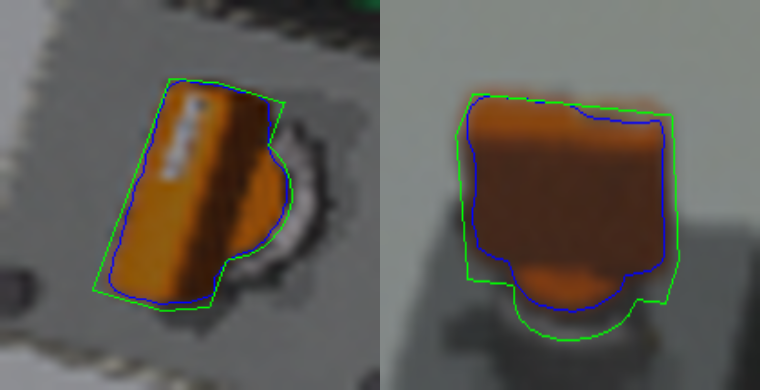

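Blue is the detected head and green is the fitted model. They agree to about 2 mm: the axis is near (0.484, 0.255), the grip point is at z ≈ 0.09, and the bar yaw is about −0.26. To stay inside joint 6's range I turn the tool +2.65 rad, which brings tool x to 2.88. Moving there now, high.

>>> {"api": "move_arm", "payload": {
  "commands": [
    {"jaw": 0.0854,"slide": [0.03,0.026,0],"dr": [0,0,0.12]},
    {"slide": [0.03,0.026,0],"dr": [0,0,0.12]},
    {"slide": [0.03,0.026,0],"dr": [0,0,0.12]},
    {"slide": [0.03,0.026,0],"dr": [0,0,0.12]},
    {"slide": [0.03,0.026,0],"dr": [0,0,0.12]},
    {"slide": [0.03,0.026,0],"dr": [0,0,0.12]},
    {"slide": [0.03,0.026,0],"dr": [0,0,0.12]},
    {"slide": [0.03,0.026,0],"dr": [0,0,0.12]},
    {"slide": [0.03,0.026,0],"dr": [0,0,0.12]},
    {"slide": [0.03,0.026,0],"dr": [0,0,0.12]},
    {"slide": [0.03,0.026,0],"dr": [0,0,0.12]},
    {"slide": [0.03,0.026,0],"dr": [0,0,0.12]}
  ],
  "grip_force": 60
}}

```text
schema error: expected keys jaw, slide, dr
```

>>> {"api": "move_arm", "payload": {
  "commands": [
    {"slide": [0,0.04,0],"dr": [0,0,0.12]},
    {"slide": [0,0.04,0],"dr": [0,0,0.12]},
    {"slide": [0,0.04,0],"dr": [0,0,0.12]},
    {"slide": [0,0.04,0],"dr": [0,0,0.12]},
    {"slide": [0,0.04,0],"dr": [0,0,0.12]},
    {"slide": [0,0.04,0],"dr": [0,0,0.12]},
    {"slide": [0,0.04,0],"dr": [0,0,0.12]},
    {"slide": [0,0.04,0],"dr": [0,0,0.12]},
    {"slide": [0,0.04,0],"dr": [0,0,0.12]},
    {"slide": [0,0.04,0],"dr": [0,0,0.12]},
    {"slide": [0,0.04,0]},
    {"slide": [0,0.04,0]}
  ]
}}

```text
schema error: expected keys jaw, slide, dr
```

```bash
cat > st.py <<'E'
from station import arm
import numpy as np
from scipy.spatial.transform import Rotation as R
s=arm.get_state(); M=R.from_rotvec(s["ee_rot"]).as_matrix()
np.set_printoptions(precision=4,suppress=True)
print("t",s["time"],"pos",s["position"],"yaw",np.arctan2(M[1,0],M[0,0]),"z",M[:,2],"\nF",s["contact_force"],"T",s["torque"],"w",s["grip_width"]*85.4,"ff",s["finger_force"],"j",s["joint_pos"])
E
python3 st.py
```

```text
t 0.1 pos [ 0.1405 -0.6085  0.2303] yaw 0.22675382798291885 z [-0.0002  0.0017 -1.    ] 
F [-0.5404 -0.2595  0.587 ] T [-0.0075  0.0692  0.0331] w 85.33002836876715 ff 0.0 j [-1.4701  0.2212  1.5275  0.      1.3947 -0.1261]
```

Every row needs all three keys.

>>> {"api": "move_arm", "payload": {
  "commands": [
    {"jaw": 0.085,"slide": [0.03,0.026,0],"dr": [0,0,0.12]},
    {"jaw": 0.085,"slide": [0.03,0.026,0],"dr": [0,0,0.12]},
    {"jaw": 0.085,"slide": [0.03,0.026,0],"dr": [0,0,0.12]},
    {"jaw": 0.085,"slide": [0.03,0.026,0],"dr": [0,0,0.12]},
    {"jaw": 0.085,"slide": [0.03,0.026,0],"dr": [0,0,0.12]},
    {"jaw": 0.085,"slide": [0.03,0.026,0],"dr": [0,0,0.12]},
    {"jaw": 0.085,"slide": [0.03,0.026,0],"dr": [0,0,0.12]},
    {"jaw": 0.085,"slide": [0.03,0.026,0],"dr": [0,0,0.12]},
    {"jaw": 0.085,"slide": [0.03,0.026,0],"dr": [0,0,0.12]},
    {"jaw": 0.085,"slide": [0.03,0.026,0],"dr": [0,0,0.12]},
    {"jaw": 0.085,"slide": [0.03,0.026,0],"dr": [0,0,0.12]},
    {"jaw": 0.085,"slide": [0.03,0.026,0],"dr": [0,0,0.12]}
  ],
  "grip_force": 60
}}

```text
time: 1.1
position: [0.5015, -0.2952, 0.2309]
ee_rot: [-2.105, -2.331, 0.0]
contact_force: [0.8, 0.2, -0.1]
grip_width: 0.997
finger_force: 0.0
```

>>> {"api": "move_arm", "payload": {
  "commands": [
    {"jaw": 0.085,"slide": [0,0.04,0],"dr": [0,0,0.12]},
    {"jaw": 0.085,"slide": [0,0.04,0],"dr": [0,0,0.12]},
    {"jaw": 0.085,"slide": [0,0.04,0],"dr": [0,0,0.12]},
    {"jaw": 0.085,"slide": [0,0.04,0],"dr": [0,0,0.12]},
    {"jaw": 0.085,"slide": [0,0.04,0],"dr": [0,0,0.12]},
    {"jaw": 0.085,"slide": [0,0.04,0],"dr": [0,0,0.12]},
    {"jaw": 0.085,"slide": [0,0.04,0],"dr": [0,0,0.12]},
    {"jaw": 0.085,"slide": [0,0.04,0],"dr": [0,0,0.12]},
    {"jaw": 0.085,"slide": [0,0.04,0],"dr": [0,0,0.12]},
    {"jaw": 0.085,"slide": [0,0.04,0],"dr": [0,0,0.12]},
    {"jaw": 0.085,"slide": [0,0.04,0],"dr": [0,0,0]},
    {"jaw": 0.085,"slide": [0,0.04,0],"dr": [0,0,0]}
  ]
}}

```text
time: 2.1
position: [0.4998, 0.185, 0.231]
ee_rot: [-0.429, -3.112, 0.0]
contact_force: [1.6, -0.1, -0.3]
grip_width: 0.991
finger_force: 0.0
```

```bash
python3 st.py
```

```text
t 2.1 pos [0.4998 0.185  0.231 ] yaw 2.867439815787775 z [-0.0003 -0.0002 -1.    ] 
F [ 1.5797 -0.0603 -0.3052] T [ 0.005  -0.0025 -0.0076] w 84.6318883096737 ff 0.0 j [ 0.2064  0.0004  1.7659 -0.0001  1.3757 -1.0902]
```

>>> {"api": "move_arm", "payload": {
  "commands": [
    {"jaw": 0.06,"slide": [-0.008,0.035,0],"dr": [0,0,0]},
    {"jaw": 0.06,"slide": [-0.008,0.035,0],"dr": [0,0,0]},
    {"jaw": 0.06,"slide": [0,0,-0.03],"dr": [0,0,0]},
    {"jaw": 0.06,"slide": [0,0,-0.03],"dr": [0,0,0]},
    {"jaw": 0.06,"slide": [0,0,-0.03],"dr": [0,0,0]},
    {"jaw": 0.06,"slide": [0,0,0],"dr": [0,0,0]},
    {"jaw": 0.06,"slide": [0,0,0],"dr": [0,0,0]}
  ]
}}

```text
time: 2.68
position: [0.4828, 0.2524, 0.1395]
ee_rot: [-0.43, -3.108, 0.004]
contact_force: [0.5, 0.0, 1.2]
grip_width: 0.702
finger_force: 0.0
```

```bash
python3 st.py; python3 - <<'E'
from station import arm
from h import *
F={n:arm.grab_frame(n) for n in("side","top")}
a=F["top"]["pixels"][170:270,140:250,::-1]; b=F["side"]["pixels"][70:170,235:345,::-1]
cv2.imwrite("pics/z1.png",np.hstack([cv2.resize(i,(396,360),interpolation=2) for i in(a,b)]))
E
```

```text
t 2.6833 pos [0.4828 0.2524 0.1395] yaw 2.8668674906504625 z [-0.0048 -0.0017 -1.    ] 
F [0.453  0.0302 1.2238] T [ 0.0147  0.027  -0.0108] w 59.95936433894201 ff 0.0 j [ 0.337   0.119   1.8207 -0.0001  1.207  -0.959 ]
```

View pics/z1.png

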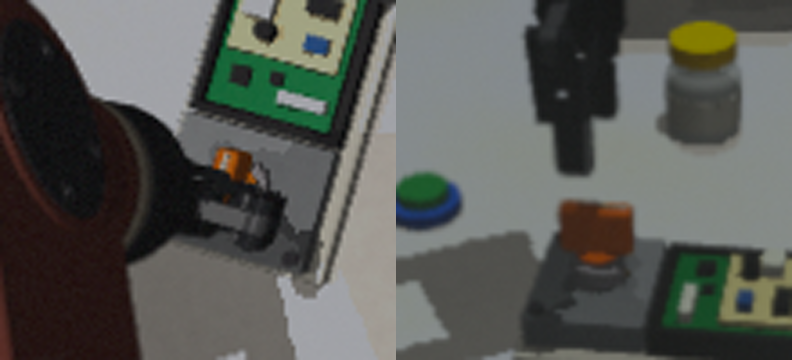

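```bash
python3 - <<'E'
from h import *
F=pickle.load(open("F0.pkl","rb"))
f=F["side"]
P=np.array([.4828,.2524,.1395]); a=2.867
y=np.array([-np.sin(a),np.cos(a),0])
for o in(-.03,0,.03): print(o,((proj(f,P+o*y)[0]-[235,70])*3.6+[396,0]))
for z in(.091,.099): print(((proj(f,[.484,.255,z])[0]-[235,70])*3.6+[396,0]))
for dx in(.01,): print(((proj(f,[.494,.255,.091])[0]-proj(f,[.484,.255,.091])[0])*3.6))
E
```

```text
-0.03 [598.27862317 125.21196354]
0 [587.59149031 150.60589706]
0.03 [576.31495875 177.44489924]
[594.57410882 216.36215292]
[593.73760811 205.46703809]
[16.08913741 -1.24647504]
```

The fingertips show where projection predicts, and the head is slightly further in +x. I'll correct that, descend, close, and let it settle.

>>> {"api": "move_arm", "payload": {
  "commands": [
    {"jaw": 0.05,"slide": [0.002,0.002,0],"dr": [0,0,0]},
    {"jaw": 0.05,"slide": [0,0,-0.015],"dr": [0,0,0.01]},
    {"jaw": 0.05,"slide": [0,0,-0.015],"dr": [0,0,0]},
    {"jaw": 0.05,"slide": [0,0,-0.015],"dr": [0,0,0]},
    {"jaw": 0.05,"slide": [0,0,-0.015],"dr": [0,0,0]},
    {"jaw": 0.05,"slide": [0,0,-0.006],"dr": [0,0,0]},
    {"jaw": 0.05,"slide": [0,0,0],"dr": [0,0,0]},
    {"jaw": 0.05,"slide": [0,0,0],"dr": [0,0,0]},
    {"jaw": 0.05,"slide": [0,0,0],"dr": [0,0,0]}
  ]
}}

```text
time: 3.53
position: [0.4878, 0.2554, 0.077]
ee_rot: [0.415, 3.112, 0.002]
contact_force: [0.0, -0.1, 0.3]
grip_width: 0.586
finger_force: 0.0
```

>>> {"api": "move_arm", "payload": {
  "commands": [
    {"jaw": 0.03,"slide": [0,0,0],"dr": [0,0,0]},
    {"jaw": 0.02,"slide": [0,0,0],"dr": [0,0,0]},
    {"jaw": 0.017,"slide": [0,0,0],"dr": [0,0,0]},
    {"jaw": 0.014,"slide": [0,0,0],"dr": [0,0,0]},
    {"jaw": 0.01,"slide": [0,0,0],"dr": [0,0,0]},
    {"jaw": 0.005,"slide": [0,0,0],"dr": [0,0,0]},
    {"jaw": 0.0,"slide": [0,0,0],"dr": [0,0,0]},
    {"jaw": 0.0,"slide": [0,0,0],"dr": [0,0,0]}
  ],
  "grip_force": 50
}}

```text
time: 4.2
position: [0.4868, 0.2548, 0.0759]
ee_rot: [0.415, 3.114, -0.001]
contact_force: [-1.7, -2.6, 4.8]
grip_width: 0.154
finger_force: 49.1
```

```bash
python3 st.py
```

```text
t 4.2 pos [0.4868 0.2548 0.0759] yaw 2.8768948818619355 z [ 0.0003 -0.0005 -1.    ] 
F [-1.7284 -2.592   4.784 ] T [-0.486   0.239  -0.0045] w 13.122123047184973 ff 49.10785675048828 j [ 0.339   0.2084  1.8525 -0.0007  1.0806 -0.9668]
```

The head is gripped with small side forces. Lifting 16 mm.

>>> {"api": "move_arm", "payload": {
  "commands": [
    {"jaw": 0.0,"slide": [0,0,0.004],"dr": [0,0,0]},
    {"jaw": 0.0,"slide": [0,0,0.004],"dr": [0,0,0]},
    {"jaw": 0.0,"slide": [0,0,0.004],"dr": [0,0,0]},
    {"jaw": 0.0,"slide": [0,0,0.004],"dr": [0,0,0]},
    {"jaw": 0.0,"slide": [0,0,0],"dr": [0,0,0]},
    {"jaw": 0.0,"slide": [0,0,0],"dr": [0,0,0]},
    {"jaw": 0.0,"slide": [0,0,0],"dr": [0,0,0]}
  ],
  "grip_force": 60
}}

```text
time: 4.78
position: [0.4865, 0.2547, 0.091]
ee_rot: [0.415, 3.114, -0.001]
contact_force: [3.9, -2.7, -6.9]
grip_width: 0.149
finger_force: 59.8
```

```bash
python3 st.py; python3 - <<'E'
from station import arm
from h import *
F={n:arm.grab_frame(n) for n in("side","top")}
a=F["top"]["pixels"][170:270,140:250,::-1]; b=F["side"]["pixels"][90:165,255:335,::-1]
cv2.imwrite("pics/z2.png",np.hstack([cv2.resize(i,(396,360),interpolation=2) for i in(a,b)]))
E
```

```text
t 4.7833 pos [0.4865 0.2547 0.091 ] yaw 2.8767833374226255 z [ 0.     -0.0004 -1.    ] 
F [ 3.9067 -2.6847 -6.9453] T [-0.4847 -0.8611  0.0091] w 12.725279362110696 ff 59.837209582328796 j [ 0.339   0.1868  1.8451 -0.0005  1.1098 -0.9668]
```

View pics/z2.png

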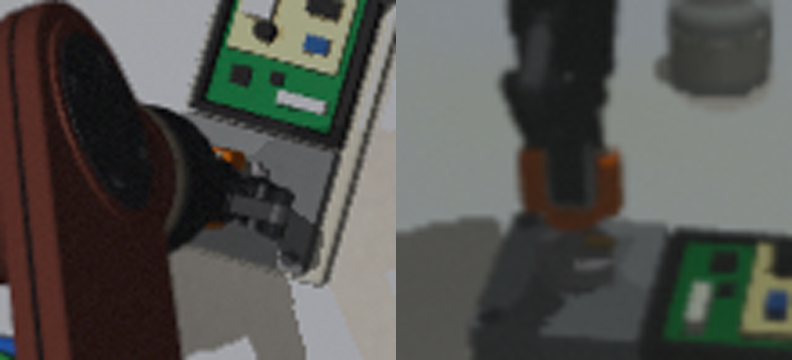

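The head is held centrally and is up about 15 mm. The force, about −7 N, matches the spring. Next I turn it clockwise.

>>> {"api": "move_arm", "payload": {
  "commands": [
    {"jaw": 0.0,"slide": [0,0,0],"dr": [0,0,-0.06]},
    {"jaw": 0.0,"slide": [0,0,0],"dr": [0,0,-0.06]},
    {"jaw": 0.0,"slide": [0,0,0],"dr": [0,0,-0.06]},
    {"jaw": 0.0,"slide": [0,0,0],"dr": [0,0,-0.06]},
    {"jaw": 0.0,"slide": [0,0,0],"dr": [0,0,-0.06]},
    {"jaw": 0.0,"slide": [0,0,0],"dr": [0,0,-0.06]},
    {"jaw": 0.0,"slide": [0,0,0],"dr": [0,0,-0.06]},
    {"jaw": 0.0,"slide": [0,0,0],"dr": [0,0,-0.06]}
  ]
}}

```text
time: 5.55
position: [0.486, 0.2537, 0.0905]
ee_rot: [-1.147, -2.924, 0.005]
contact_force: [3.0, -7.0, -6.8]
grip_width: 0.151
finger_force: 59.8
```

```bash
python3 st.py
```

```text
t 5.55 pos [0.486  0.2537 0.0905] yaw 2.393945210380312 z [-0.0016 -0.0025 -1.    ] 
F [ 2.9752 -7.0422 -6.8462] T [-1.1372 -0.6587  0.0217] w 12.901613644625241 ff 59.8168158531189 j [ 0.3384  0.187   1.8459 -0.002   1.111  -0.4838]
```

>>> {"api": "move_arm", "payload": {
  "commands": [
    {"jaw": 0.0,"slide": [0,-0.001,0],"dr": [0,0,-0.06]},
    {"jaw": 0.0,"slide": [0,0,0],"dr": [0,0,-0.06]},
    {"jaw": 0.0,"slide": [0,0,0],"dr": [0,0,-0.06]},
    {"jaw": 0.0,"slide": [0,0,0],"dr": [0,0,-0.06]},
    {"jaw": 0.0,"slide": [0,0,0],"dr": [0,0,-0.06]},
    {"jaw": 0.0,"slide": [0,0,0],"dr": [0,0,-0.06]},
    {"jaw": 0.0,"slide": [0,0,0],"dr": [0,0,-0.06]},
    {"jaw": 0.0,"slide": [0,0,0],"dr": [0,0,-0.06]},
    {"jaw": 0.0,"slide": [0,0,0],"dr": [0,0,-0.06]},
    {"jaw": 0.0,"slide": [0,0,0],"dr": [0,0,-0.06]},
    {"jaw": 0.0,"slide": [0,0,0],"dr": [0,0,-0.06]},
    {"jaw": 0.0,"slide": [0,0,0],"dr": [0,0,-0.06]}
  ]
}}

```text
time: 6.55
position: [0.4843, 0.2527, 0.0897]
ee_rot: [-2.103, -2.332, 0.009]
contact_force: [-0.8, -5.9, -8.2]
grip_width: 0.144
finger_force: 59.8
```

```bash
python3 st.py
```

```text
t 6.55 pos [0.4843 0.2527 0.0897] yaw 1.6740393998674712 z [-0.0052 -0.0029 -1.    ] 
F [-0.8239 -5.8514 -8.1562] T [-1.0625  0.0499  0.0695] w 12.321258426362794 ff 59.836183190345764 j [ 0.3372  0.1863  1.8485 -0.0011  1.1127  0.2344]
```

>>> {"api": "move_arm", "payload": {
  "commands": [
    {"jaw": 0.0,"slide": [0,-0.001,0],"dr": [0,0,-0.06]},
    {"jaw": 0.0,"slide": [0,0,0],"dr": [0,0,-0.06]},
    {"jaw": 0.0,"slide": [0,0,0],"dr": [0,0,-0.06]},
    {"jaw": 0.0,"slide": [0,0,0],"dr": [0,0,-0.05]},
    {"jaw": 0.0,"slide": [0,0,0],"dr": [0,0,0]},
    {"jaw": 0.0,"slide": [0,0,0],"dr": [0,0,0]}
  ]
}}

```text
time: 7.05
position: [0.4838, 0.2525, 0.0897]
ee_rot: [-2.351, -2.08, 0.009]
contact_force: [-4.8, -2.8, -7.9]
grip_width: 0.15
finger_force: 59.7
```

```bash
python3 st.py
```

```text
t 7.05 pos [0.4838 0.2525 0.0897] yaw 1.4484659426122781 z [-0.006  -0.0014 -1.    ] 
F [-4.8457 -2.766  -7.8965] T [-0.5145  0.7729  0.0293] w 12.810287472839356 ff 59.73451495170593 j [0.3362 0.1853 1.8498 0.0007 1.1127 0.4582]
```

>>> {"api": "move_arm", "payload": {
  "commands": [
    {"jaw": 0.0,"slide": [0,0,0],"dr": [0,0,-0.02]},
    {"jaw": 0.0,"slide": [0,0,0],"dr": [0,0,-0.01]},
    {"jaw": 0.0,"slide": [0,0,0],"dr": [0,0,0]},
    {"jaw": 0.0,"slide": [0,0,0],"dr": [0,0,0]}
  ]
}}

```text
time: 7.38
position: [0.4838, 0.2526, 0.0897]
ee_rot: [-2.381, -2.045, 0.009]
contact_force: [-5.5, -2.6, -8.1]
grip_width: 0.151
finger_force: 59.8
```

```bash
python3 st.py
```

```text
t 7.3833 pos [0.4838 0.2526 0.0897] yaw 1.4191917695105576 z [-0.006  -0.0015 -1.    ] 
F [-5.5081 -2.6102 -8.0719] T [-0.4915  0.9287  0.2012] w 12.881391893213664 ff 59.784902930259705 j [0.3363 0.1852 1.8498 0.0006 1.1128 0.4877]
```

>>> {"api": "move_arm", "payload": {
  "commands": [
    {"jaw": 0.0,"slide": [0,0,0],"dr": [0,0,-0.02]},
    {"jaw": 0.0,"slide": [0,0,0],"dr": [0,0,-0.01]},
    {"jaw": 0.0,"slide": [0,0,0],"dr": [0,0,0]},
    {"jaw": 0.0,"slide": [0,0,0],"dr": [0,0,0]}
  ]
}}

```text
time: 7.72
position: [0.4837, 0.2526, 0.0897]
ee_rot: [-2.411, -2.011, 0.009]
contact_force: [-6.0, -2.5, -8.0]
grip_width: 0.149
finger_force: 60.5
```

```bash
python3 st.py
```

```text
t 7.7167 pos [0.4837 0.2526 0.0897] yaw 1.3903395673633177 z [-0.006  -0.0018 -1.    ] 
F [-5.9779 -2.5019 -7.9897] T [-0.4509  0.9092  0.6823] w 12.755236813073072 ff 60.50810515880585 j [0.3365 0.1852 1.8498 0.0003 1.1128 0.5168]
```

The moment jumped to 0.68 N m, so the screw is at its stop. I'll relax the twist, open, and retreat straight up, then aside.

>>> {"api": "move_arm", "payload": {
  "commands": [
    {"jaw": 0.0,"slide": [0,0,0],"dr": [0,0,0.03]},
    {"jaw": 0.0,"slide": [0,0,0],"dr": [0,0,0]},
    {"jaw": 0.05,"slide": [0,0,0],"dr": [0,0,0]},
    {"jaw": 0.05,"slide": [0,0,0],"dr": [0,0,0]},
    {"jaw": 0.05,"slide": [0,0,0],"dr": [0,0,0]},
    {"jaw": 0.05,"slide": [0,0,0],"dr": [0,0,0]},
    {"jaw": 0.05,"slide": [0,0,0.01],"dr": [0,0,0]},
    {"jaw": 0.05,"slide": [0,0,0.02],"dr": [0,0,0]},
    {"jaw": 0.05,"slide": [0,0,0.03],"dr": [0,0,0]},
    {"jaw": 0.05,"slide": [0,0,0.03],"dr": [0,0,0]},
    {"jaw": 0.05,"slide": [0,0,0.03],"dr": [0,0,0]},
    {"jaw": 0.05,"slide": [0,0,0.02],"dr": [0,0,0]}
  ]
}}

```text
time: 8.72
position: [0.4879, 0.2536, 0.2362]
ee_rot: [2.384, 2.043, 0.008]
contact_force: [-0.4, -0.7, 1.1]
grip_width: 0.586
finger_force: 0.0
```

>>> {"api": "move_arm", "payload": {
  "commands": [
    {"jaw": 0.05,"slide": [0,-0.03,0],"dr": [0,0,0]},
    {"jaw": 0.05,"slide": [0,-0.03,0],"dr": [0,0,0]},
    {"jaw": 0.05,"slide": [0,-0.03,0],"dr": [0,0,0]},
    {"jaw": 0.05,"slide": [0,-0.03,0],"dr": [0,0,0]},
    {"jaw": 0.05,"slide": [0,-0.03,0],"dr": [0,0,0]},
    {"jaw": 0.05,"slide": [0,-0.03,0],"dr": [0,0,0]},
    {"jaw": 0.05,"slide": [0,-0.03,0],"dr": [0,0,0]},
    {"jaw": 0.05,"slide": [0,-0.03,0],"dr": [0,0,0]},
    {"jaw": 0.05,"slide": [0,0,0],"dr": [0,0,0]},
    {"jaw": 0.05,"slide": [0,0,0],"dr": [0,0,0]}
  ]
}}

```text
time: 9.55
position: [0.487, 0.0117, 0.2326]
ee_rot: [2.388, 2.039, 0.002]
contact_force: [-0.1, 0.6, 0.2]
grip_width: 0.586
finger_force: 0.0
```

```bash
python3 st.py; python3 - <<'E'
from station import arm
from fit import *
F={n:arm.grab_frame(n) for n in("side","top")}
a=F["top"]["pixels"][195:251,170:250,::-1]; b=F["side"]["pixels"][110:166,255:335,::-1]
cv2.imwrite("pics/z3.png",np.hstack([cv2.resize(i,None,fx=5,fy=5,interpolation=2) for i in(a,b)]))
q,c,_=fit(F,dict(top=(180,225,203,242),side=(268,312,112,150)),[.485,.255,.103,-1.7]); print(q,c)
E
```

```text
t 9.55 pos [0.487  0.0117 0.2326] yaw 1.4136055429441101 z [ 0.0019 -0.     -1.    ] 
F [-0.1087  0.6234  0.232 ] T [-0.0319  0.0169 -0.0194] w 50.05299755395069 ff 0.0 j [-0.1382 -0.1176  1.8755  0.0003  1.3818  0.0189]
[ 0.4844121   0.25479926  0.10300577 -1.65753666] 0.35961771249100305
```

View pics/z3.png

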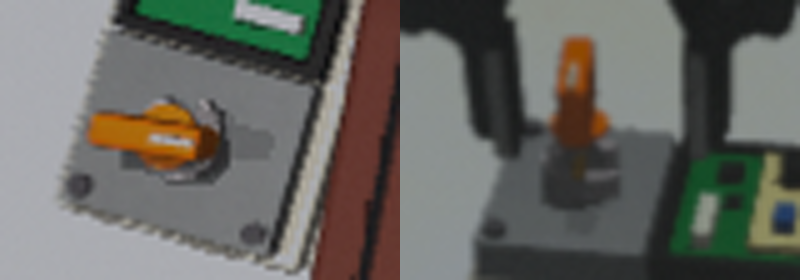

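The screw stands up: the fitted height is 0.103 against 0.089 before. The bar has turned to about −1.66 rad, its stop. The arm is clear and the empty nest was never touched. Handing in.

```bash
python3 -c "
from station import arm
print(arm.close_job())"
```

```text
the job is handed in; nothing more can be done
None
```

I pulled up the screw on the board-holding nest and turned it clockwise to its stop. After release the camera fit shows it still up by about 14 mm. The empty nest's screw was left down, and I handed the job in at about 9.6 s; no verdict came back.

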